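# Ready the mending tray and offer it up level

## Task

Make up the mending tray: move the wooden-handled eyelet punch from its wooden rack into the tray's steel tool holder, its shank down through the hole and its collar resting on the steel, and let go of it. Then lift the tray by its centre handle, carry it over the middle of the green cutting mat without letting the loose wooden darning ball leave its shallow cup, and finish still holding the tray there, level and still, about 12 cm above the mat. Do not touch the ball, and leave everything else on the table where it is.

Things in the scene. Friction and masses are not known exactly. Their poses are not given: they have to be found in the camera images.
- mat: flat green cutting mat fixed to the table, 220 x 200 x 3 mm; origin at the centre of its underside, x along its 220 mm side. It may be on the left or the right half of the table, the tray on the other
- rack: fixed wooden block 70 x 60 mm (x, y), 50 mm high, with one 14 mm hole straight down its middle, in which the punch stands at the start; origin at the centre of its underside
- punch_grip (a point): the punch's handle: middle of an upright wooden cylinder 24 mm across and 46 mm long (23 mm above and below this point). Below the handle is a steel collar 28 mm across, 4 mm thick, and below that a steel shank 10 mm across, 36 mm long, tapering to 6 mm over its last 6 mm. z points along the punch from tip to handle. The punch weighs about 50 g and is loose. This point is 28 mm above the collar's underside, so 28 mm above the rack's top or, once home, the tool holder's top
- punch_collar (a point): centre of the underside of the punch's collar, where the 36 mm shank begins; it rests on the rack's top at the start
- punch_tip (a point): lower end of the punch's shank, 64 mm below the middle of the handle
- tray_grip (a point): centre of the tray's handle: a wooden block 64 mm long (tray x), 14 mm thick (tray y), 34 mm high, on a neck 10 mm thick; the block's top is 17 mm above this point. The tray is a loose wooden board 210 x 100 mm (x, y), 8 mm thick with a 16 mm high edge, whose underside is 78 mm below this point; z is up. Tray, punch and ball together weigh roughly 0.35 kg and nearly balance at the handle. Tool holder at tray +x, ball cup at tray -x
- tray_eye (a point): centre of the 14 mm hole in the tray's steel tool holder, at its upper face, 50 mm above the tray's underside and 70 mm from the handle's centre along tray +x. The holder is a level 44 x 44 mm plate 8 mm thick, with an upright at its outer end, open below down to the tray's floor (34 mm lower than the plate's underside)
- tray_cup (a point): where the ball's centre is when it lies in the middle of its cup: 26 mm above the tray's underside, 70 mm from the handle's centre along tray -x. The cup is a ring on the tray's floor, 50 mm inside, 60 mm outside, with a rim only 4 mm high
- ball_center (a point): centre of the loose wooden darning ball, 36 mm across, about 30 g, free to roll within its cup; it rolls out if the tray is tipped by more than about 35 degrees or jerked
- spool_wide: bystander: wide thread spool, 54 mm across, 60 high, standing; origin at the centre of its underside
- spool_slim: bystander: slim thread spool, 32 mm across, 55 high, standing; origin at the centre of its underside
- shears: bystander: pair of black-handled shears lying flat, about 210 mm long, 12 high; origin near the pivot
- pincushion: bystander: pincushion in a small glass, 54 mm across, 75 high with its pins; origin at the centre of its underside
- tape: bystander: round tape measure, 52 mm across, 16 high; origin at the centre of its underside
- weight: bystander: pattern weight, a 44 mm steel disc with a small stem, 28 high; it lies on a corner of the cutting mat; origin at the centre of its underside
- ruler: bystander: wooden ruler, 300 x 50 x 5 mm, lying flat; origin at the centre of its underside
Mind the look-alikes: they are no part of the job. There is more than one size of the part that bears punch_grip; the job needs the smaller.

How it is judged:
On the way, in this order (a step that is already met when the one before it is completed fails the run):
1. the punch stands in the tray's tool holder, collar on the steel, let go of, with the tray still on the table (distance between punch_collar and tray_eye below 0.008 m and angle between the z axis of punch_grip and the z axis of tray_grip, either way round below 0.25 rad and z of punch_tip in the frame of tray_eye below -0.025 m and contact force between punch and the fingers below 0.1 N and height (world z) of tray_grip below 0.085 m), for 0.2 s.
2. the tray is lifted clear with the ball in its cup and the punch in its holder (distance between punch_collar and tray_eye below 0.008 m and angle between the z axis of punch_grip and the z axis of tray_grip, either way round below 0.25 rad and z of punch_tip in the frame of tray_eye below -0.025 m and distance between ball_center and tray_cup below 0.022 m and height (world z) of tray_grip above 0.12 m and contact force between tray and the fingers above 1 N), for 0.2 s.
At the end, for the whole second after the job is handed in: Tray held by the fingers alone, at rest, within 8 degrees of level, handle within 50 mm of the mat's centre in plan, underside 70 to 170 mm above the mat; ball within 22 mm of its cup's middle point; punch through the holder's hole, collar within 8 mm of its mouth (horizontal distance between tray_grip and mat below 0.05 m and height (world z) of tray_grip between 0.151 and 0.251 m and angle between tray_grip's own z axis and vertical below 0.14 rad and linear speed of tray below 0.03 m/s and angular speed of tray below 0.2 rad/s and contact force between tray and the fingers above 1 N and contact force between tray and mat below 0.1 N and contact force between tray and rack below 0.1 N and contact force between tray and spool_wide below 0.1 N and contact force between tray and spool_slim below 0.1 N and contact force between tray and shears below 0.1 N and contact force between tray and pincushion below 0.1 N and contact force between tray and tape below 0.1 N and contact force between tray and weight below 0.1 N and contact force between tray and ruler below 0.1 N and distance between ball_center and tray_cup below 0.022 m and distance between punch_collar and tray_eye below 0.008 m and angle between the z axis of punch_grip and the z axis of tray_grip, either way round below 0.25 rad and z of punch_tip in the frame of tray_eye below -0.025 m); the arm keeps its last pose, push and grip.
It fails at once if the ball leaves its cup (not (distance between ball_center and tray_cup below 0.022 m)).
It fails at once if the robot touches the ball (contact force between ball and the fingers above 0.5 N or contact force between ball and the arm above 0.5 N).
It fails at once if a bystander is moved by more than 30 mm (distance of any of spool_wide, spool_slim, shears, pincushion, tape, weight, ruler from where it was at the start of the episode above 0.03 m).
It also fails if it takes over 72 s, if anything falls off the work surface, if the arm or the gripper's body presses on something with over 40 N, if the wrist force passes 120 N, or if a joint passes its speed limit or range.

## Robot

A 7-joint arm with a two-finger parallel gripper is mounted at the origin on the work surface. World frame = base frame: x ahead of the robot, y to its left, z up, the work surface at z = 0. Lengths are in m, angles in rad, forces in N, time in s.
With the tool pointing down it reaches from about 0.4 to 0.85 m from the base axis. Payload 10.4 kg.
Tool frame: the origin (TCP) lies at the very end of the fingers, on their centre line; the grasp point (between the pads) lies 19 mm behind it; z points along the fingers, y is the direction in which the jaws open and shut (so a half turn about z gives the same grasp; the last joint's range is limited). The gripper opens to 87 mm and grips with 3 to 60 N. Pads are 19 mm wide; open, the fingers measure 117 mm over their backs; the gripper's body (75 mm by 190 mm) begins 51 mm behind the grasp point.
Start: joints at [-0.023, 0.332, -0.065, 1.46, 0.022, 1.35, -0.088], TCP at [0.625, 0, 0.223] pointing down, gripper open.
Joint ranges: [-2.6, 2.6], [-0.5, 2.12], [-1.47, 1.34], [0.16, 2.42], [-1.27, 4.41], [0.06, 2.06], [-2.6, 2.6]. Speed limits (rad/s): [2.22, 2.22, 2.79, 2.79, 3.14, 3.14, 3.14].

## Interface

Orientations are given as a unit quaternion [x, y, z, w].
In Python, from bench import read_state, camera, close_job gives the robot as it stands.
- The arm moves only by the shell command python3 -m inch 'ROWS' [OPENING] [FORCE]. ROWS is JSON, a list of rows, each a list of 6 numbers: the shift along the tool's x, y, z as a fraction of full scale, then the turn, a rotation vector about the tool's x, y, z as a fraction of full scale. In form: [[tx, ty, tz, ax, ay, az], ...]. A call has 1 to 5 rows; each row shifts and turns the commanded pose from where the row before left it, along the tool's axes as they then stand; what a row does not reach is not made up. Full scale, the value 1, is 0.04 m for a shift and 120 degrees for a turn. A row lasts 1/8 s, in which the tool goes at most 62.5 mm and 10.7 degrees, less where a joint would pass 70% of its speed; a pose out of reach is approached as far as the arm can. A call with a number of a shift or a turn outside -1 to 1 is refused whole. A call with a gripper value outside its range is refused whole. OPENING is the opening, from -1 (shut) to 1 (fully open), so that 0 is half open, set as the call begins (- or left out, the last holds). The fingers move at their own pace and stop on an object; FORCE is the grip in N (left out, the last holds). Time passes only in rows, so rows that do not move let the fingers close. It gives the time, the measured TCP pose, the force and the opening at its end, in the units of the state.
- read_state(): the state, without advancing time (a new reading comes with each control period).
- camera(name): name is "scene" or "side" or "wrist"; returns a dict with "img" (400x640x3 uint8, red, green, blue), "depth" (400x640 float32, m along the optical axis (not along the pixel's ray), 0 where there is no reading), "fx", "fy", "cx", "cy" (pixels), "k1" (the pictures are not rectified: a ray, as slopes to the right and down, at radius r is drawn at 1 + k1 r^2 times it, then the intrinsics apply), "position" and "orientation" of the camera in the world; the wrist camera has in their place "tool_from_camera" (4x4, takes a point from camera to tool coordinates, whose origin is the TCP and whose axes are the flange's). Camera axes: x right, y down, z forward; pixel columns grow to the right and rows downward; lengths in m; the calibration is good to about 2 mm. A picture is of the moment at which its call begins: read the wrist's pose just before it.
- close_job(): hands the job in, once; it reports no verdict.
The state is a dict: "time": time; "joint_positions": joint angles; "joint_vel": joint speeds; "joint_torque": joint torques, N m; "ee_pos": TCP position; "eef_rot": TCP orientation; "ft_force": force on the tool from outside, world axes, zero at the start; "torque": the same for the moment, N m; "width": finger opening in m.
Only numpy, scipy, OpenCV 4.12 (cv2) and the standard library are available. Lean on these libraries where they do the work, as an engineer would, in place of code of your own. Each camera call takes 0.05 s, during which the arm holds its last target.

## Working session

There is one attempt and no reset: what is moved stays moved. The work goes in short steps, Python scripts to look and compute and a shell command to move; the robot and the scene stay as the last step left them, time stands still between calls to the robot, and variables do not carry over. Pictures are saved under pics/ and viewed, and the job is handed in when it is done.

```bash
ls; mkdir -p pics
cat > h.py <<'E'
import numpy as np, cv2
from scipy.spatial.transform import Rotation as R
from bench import read_state, camera, close_job
def snap(name,fn):
    s=read_state(); c=camera(name)
    if name=="wrist":
        T=np.eye(4);T[:3,:3]=R.from_quat(s["eef_rot"]).as_matrix();T[:3,3]=s["ee_pos"]
        c["T"]=T@np.array(c["tool_from_camera"])
    else:
        T=np.eye(4);T[:3,:3]=R.from_quat(c["orientation"]).as_matrix();T[:3,3]=c["position"];c["T"]=T
    cv2.imwrite(fn+".png",c["img"][:,:,::-1])
    np.savez("/tmp/"+fn.split("/")[-1]+".npz",**{k:np.array(v) for k,v in c.items()})
    return c
def load(fn): return dict(np.load("/tmp/"+fn+".npz"))
def cloud(c):
    K=np.array([[c["fx"],0,c["cx"]],[0,c["fy"],c["cy"]],[0,0,1]],float)
    h,w=c["depth"].shape
    u,v=np.meshgrid(np.arange(w),np.arange(h))
    p=cv2.undistortPoints(np.stack([u,v],-1).reshape(-1,1,2).astype(float),K,np.array([float(c["k1"]),0,0,0])).reshape(h,w,2)
    d=c["depth"].astype(float)
    P=np.stack([p[...,0]*d,p[...,1]*d,d],-1)
    W=P@c["T"][:3,:3].T+c["T"][:3,3]
    W[d<=0]=np.nan
    return W
def proj(c,pts):
    pts=np.atleast_2d(pts);Ti=np.linalg.inv(c["T"]);q=pts@Ti[:3,:3].T+Ti[:3,3]
    K=np.array([[c["fx"],0,c["cx"]],[0,c["fy"],c["cy"]],[0,0,1]],float)
    return cv2.projectPoints(q,np.zeros(3),np.zeros(3),K,np.array([float(c["k1"]),0,0,0]))[0].reshape(-1,2)
E
python3 - <<'E'
from h import *
for n in ["scene","side","wrist"]:
    c=snap(n,"pics/"+n+"0"); print(n,c["T"].round(3).tolist(),c["fx"],c["k1"])
s=read_state();print(s["time"],s["ee_pos"],s["eef_rot"],s["width"],s["ft_force"])
E
```

```text
pics
scene [[-0.096, 0.656, -0.749, 1.441], [0.995, 0.059, -0.076, 0.076], [-0.006, -0.753, -0.658, 0.855], [0.0, 0.0, 0.0, 1.0]] 449.38834913254703 -0.017788867611034962
side [[0.88, -0.258, 0.399, 0.142], [-0.475, -0.441, 0.762, -0.808], [-0.021, -0.86, -0.51, 0.603], [0.0, 0.0, 0.0, 1.0]] 404.43682065254694 -0.00788426896556312
wrist [[1.0, 0.001, -0.001, 0.624], [0.001, -0.952, -0.305, 0.083], [-0.001, 0.305, -0.952, 0.384], [0.0, 0.0, 0.0, 1.0]] 323.6869471014538 -0.0031445702379825917
0.15 [6.24711017e-01 1.47378782e-05 2.21947842e-01] [ 7.07088028e-01  7.07125332e-01 -3.89278942e-04 -3.65711643e-04] 0.08711479957738287 [0.20068714 0.01184226 1.13965319]
```

View pics/scene0.png

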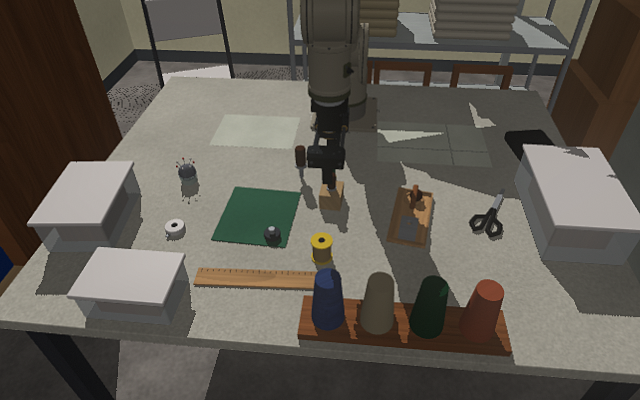

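View pics/side0.png

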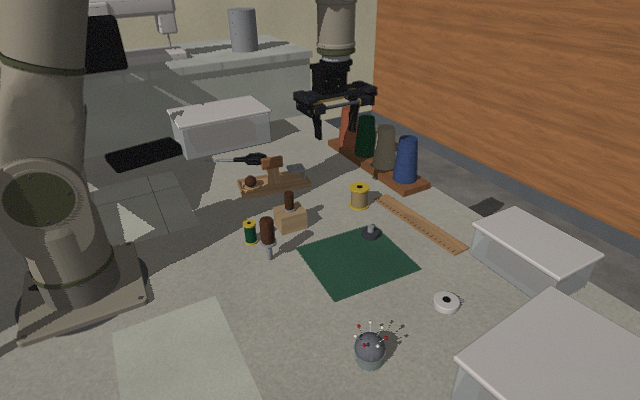

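View pics/wrist0.png

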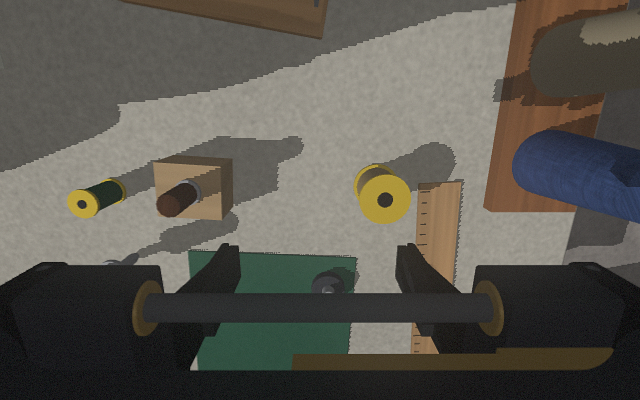

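The side view shows two wooden-handled tools. One is at (289,203) standing in the rack, and a bigger one is at (267,232) standing free beside it, seen in scene at (300,157). The tray is at scene (410,215) with the ball at about (417,188). I'll enlarge these areas and measure.

Run:
```python
from h import *
a=load("side0");b=load("scene0")
ci=cv2.resize(a["img"][140:280,200:340,::-1],(600,600),interpolation=cv2.INTER_CUBIC)
cv2.imwrite("pics/crop_side.png",ci)
ci=cv2.resize(b["img"][130:260,280:450,::-1],(784,600),interpolation=cv2.INTER_CUBIC)
cv2.imwrite("pics/crop_scene.png",ci)
for n,c in(("side",a),("scene",b),("wrist",load("wrist0"))):
    W=cloud(c)
    X=W.reshape(-1,3); I=c["img"].reshape(-1,3).astype(float)
    if n=="side": pts=dict(small_top=(288,194),small_mid=(289,203),rack=(291,222),big_top=(266,220),big_mid=(267,235),tray=(274,165),ball=(251,182),cotton=(359,187),green=(250,225),base=(272,256))
    elif n=="scene": pts=dict(handle=(417,190),ball=(415,197),eye=(410,223),rack=(334,195),big=(300,150),mat=(255,215))
    else: pts=dict(ptop=(168,207),racktop=(180,170),spool=(82,204))
    for k,(u,v) in pts.items(): print(n,k,W[v,u].round(3))
    # mat
    g=(I[:,1]>I[:,0]*1.6)&(I[:,1]>I[:,2]*1.1)&(abs(X[:,2]-.003)<.008)
    if g.sum()>50:
        r=cv2.minAreaRect((X[g][:,:2]*1000).astype(np.float32)); print(n,"mat",r)
```

```text
side small_top [ 0.483 -0.011  0.1  ]
side small_mid [ 0.481 -0.018  0.078]
side rack [ 0.476 -0.035  0.032]
side big_top [ 0.385 -0.111  0.114]
side big_mid [ 0.38  -0.122  0.082]
side tray [0.538 0.207 0.073]
side ball [0.463 0.213 0.034]
side cotton [ 0.69  -0.018  0.064]
side green [ 0.373 -0.028  0.055]
side base [ 0.39  -0.112  0.013]
side mat ((424.17333984375, 130.2705078125), (254.6815643310547, 980.8803100585938), 20.376705169677734)
scene handle [0.529 0.222 0.096]
scene ball [0.558 0.215 0.096]
scene eye [0.566 0.212 0.01 ]
scene rack [0.515 0.004 0.05 ]
scene big [ 0.4   -0.104  0.112]
scene mat [ 0.566 -0.21   0.004]
scene mat ((562.7005004882812, -202.31280517578125), (197.5619659423828, 218.78732299804688), 87.0068359375)
wrist ptop [ 0.486 -0.01   0.1  ]
wrist racktop [0.48  0.015 0.051]
wrist spool [ 0.373 -0.021  0.056]
wrist mat ((560.582275390625, -206.38870239257812), (185.42367553710938, 216.93325805664062), 87.35923767089844)
```

View pics/crop_side.png

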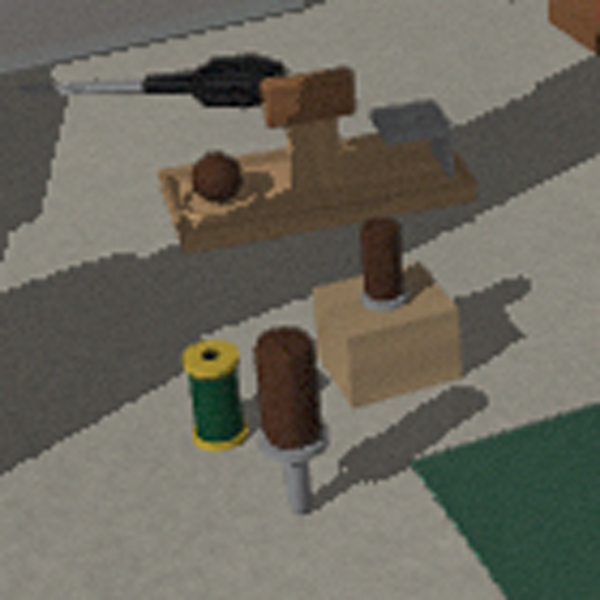

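View pics/crop_scene.png

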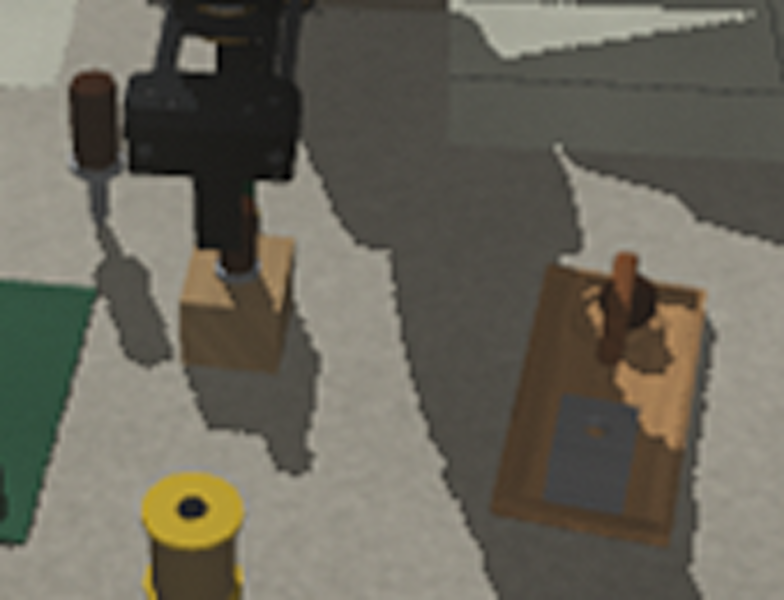

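The rack tool at side (289,203) is the one meant. Its top is at z=0.100, which matches 50+28+23 mm, and its collar sits on the rack. The tool at (267,232) is larger (top about 0.115) and stands outside the rack, so it's the look-alike. Next I'll fit the tray and punch.

```bash
cat > fit.py <<'E'
from h import *
def fit(c,n):
    W=cloud(c).reshape(-1,3)
    def box(x0,x1,y0,y1,z0,z1): 
        m=(W[:,0]>x0)&(W[:,0]<x1)&(W[:,1]>y0)&(W[:,1]<y1)&(W[:,2]>z0)&(W[:,2]<z1); return W[m]
    for k,b in dict(punchtop=(.45,.53,-.06,.05,.094,.108),racktop=(.42,.56,-.08,.08,.044,.056),handle=(.45,.63,.14,.3,.086,.102),plate=(.55,.70,.12,.3,.044,.056),trayall=(.4,.75,.1,.32,.006,.06)).items():
        P=box(*b)
        if len(P)>8:
            r=cv2.minAreaRect((P[:,:2]*1000).astype(np.float32)); print(n,k,len(P),P.mean(0).round(4),np.round(r[0],1),np.round(r[1],1),round(r[2],1))
E
python3 - <<'E'
from fit import *
for n in("scene0","side0","wrist0"): fit(load(n),n)
E
```

```text
scene0 punchtop 16 [0.4885 0.0008 0.0996] [487.8   1. ] [19.8  5.4] 4.9
scene0 racktop 296 [ 0.4969 -0.0039  0.0503] [486.7  -6.2] [60.6 73.7] 87.2
scene0 handle 96 [0.539  0.2149 0.0945] [533.9 215.9] [13.5 68.3] 80.1
scene0 plate 252 [0.6058 0.2034 0.0498] [591.1 205.7] [43.6 81.7] 80.3
scene0 trayall 1894 [0.5512 0.2132 0.0183] [559.5 191.1] [139.8 275.3] 80.1
side0 punchtop 50 [ 0.4844 -0.0099  0.0999] [485.9  -8.3] [21.2 24. ] 25.1
side0 racktop 368 [ 0.4828 -0.0144  0.0508] [486.2  -6.7] [63.8 71.6] 86.6
side0 handle 107 [0.5321 0.2107 0.0929] [533.4 212.6] [16.3 62.3] 81.5
side0 plate 145 [0.6034 0.1996 0.0502] [589.8 204.8] [49.7 80.1] 80.3
side0 trayall 1478 [0.5347 0.2066 0.0201] [533.8 214.5] [107.6 210. ] 80.4
wrist0 punchtop 521 [ 0.4867 -0.0078  0.099 ] [485.7  -8.1] [22.3 22.9] 84.5
wrist0 racktop 2760 [ 0.491  -0.0041  0.0497] [485.2  -9. ] [60.7 70.9] 86.5
wrist0 trayall 4026 [0.5606 0.1693 0.0098] [528.8 180.4] [ 35.3 206.8] 80.4
```

Handle centre is (0.534,0.2145) with the tray's yaw at -9.7°, so the eye should be near (0.603,0.203). The punch is at (0.4856,-0.008) and the mat centre near (0.562,-0.204). First I'll move above the punch, then turn so the jaws open along tray y.

```bash
python3 -m inch '[[-0.047,-0.87,0,0,0,0],[-0.047,-0.87,0,0,0,0],[-0.047,-0.87,0,0,0,0],[-0.047,-0.87,0,0,0,0],[0,0,0,0,0,0]]' 0.2
python3 -m inch '[[0,0,0,0,0,-0.084],[0,0,0,0,0,-0.084],[0,0,0,0,0,-0.084],[0,0,0,0,0,-0.084],[0,0,0,0,0,-0.084]]'
python3 -m inch '[[0,0,0,0,0,-0.084],[0,0,0,0,0,-0.084],[0,0,0,0,0,-0.081],[0,0,0,0,0,0],[0,0,0,0,0,0]]'
python3 - <<'E'
from fit import *
c=snap("wrist","pics/w1");fit(c,"w1")
s=read_state();print(s["ee_pos"],s["joint_positions"].round(2) if hasattr(s["joint_positions"],"round") else s["joint_positions"])
M=R.from_quat(s["eef_rot"]).as_matrix();print(M.round(4))
p=np.array([.4857,-.0078,.061]); print("delta tool/0.04",(M.T@(p-s["ee_pos"])/.04).round(3))
E
```

```text
time: 0.78
ee_pos: [0.4843, -0.0078, 0.2228]
eef_rot: [0.707, 0.707, -0.0, 0.0]
ft_force: [0.4, 0.1, 0.9]
width: 0.0533
time: 1.4
ee_pos: [0.4864, -0.0074, 0.2223]
eef_rot: [0.336, 0.942, 0.0, -0.0]
ft_force: [-0.1, 0.2, -0.0]
width: 0.0525
time: 2.02
ee_pos: [0.4861, -0.0075, 0.2224]
eef_rot: [0.087, 0.996, 0.0, -0.0]
ft_force: [0.4, 0.1, 0.6]
width: 0.052
w1 punchtop 494 [ 0.4841 -0.0087  0.0993] [484.9  -8.8] [22.8 22.7] 62.9
w1 racktop 2953 [ 0.4814 -0.0084  0.0498] [485.3  -8.9] [60.  70.5] 86.4
w1 handle 1270 [0.5303 0.211  0.093 ] [532.3 212.7] [15.8 63.6] 80.1
w1 plate 1391 [0.5997 0.2015 0.0493] [603.4 201.1] [46.5 48.9] 79.2
w1 trayall 14306 [0.5202 0.2083 0.0172] [532.7 213. ] [102.6 210. ] 80.2
[ 0.48600751 -0.00744954  0.22245071] [ 0.02  0.03 -0.1   1.81  0.    1.3   1.32]
[[-9.851e-01  1.719e-01 -1.000e-04]
 [ 1.719e-01  9.851e-01  0.000e+00]
 [ 1.000e-04  0.000e+00 -1.000e+00]]
delta tool/0.04 [ 0.006 -0.01   4.036]
```

View pics/w1.png

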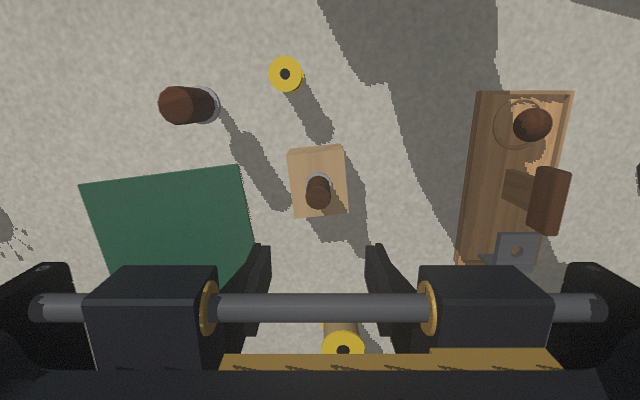

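Camera view: punch in the rack at (318,190), tray with ball at (532,125), holder plate at (517,248). Descending on the punch.

```bash
python3 -m inch '[[0,-0.01,0.9,0,0,0],[0,0,0.9,0,0,0],[0,0,0.9,0,0,0],[0,0,0.8,0,0,0],[0,0,0.5,0,0,0]]'
python3 -m inch '[[0,0,0.05,0,0,0],[0,0,0,0,0,0],[0,0,0,0,0,0]]'
python3 - <<'E'
from fit import *
s=read_state();print(s["ee_pos"],s["ft_force"])
snap("side","pics/s1")
c=load("s1");cv2.imwrite("pics/s1c.png",cv2.resize(c["img"][140:280,200:380,::-1],(771,600)))
E
```

```text
time: 2.7
ee_pos: [0.4852, -0.0079, 0.061]
eef_rot: [0.086, 0.996, -0.0, -0.001]
ft_force: [-0.6, -0.3, 0.5]
width: 0.052
time: 3.08
ee_pos: [0.4865, -0.0079, 0.0616]
eef_rot: [0.085, 0.996, 0.0, 0.001]
ft_force: [-0.3, -0.6, -0.3]
width: 0.0524
[ 0.48652401 -0.00785899  0.06159821] [-0.33477443 -0.58710394 -0.31827266]
```

View pics/s1c.png

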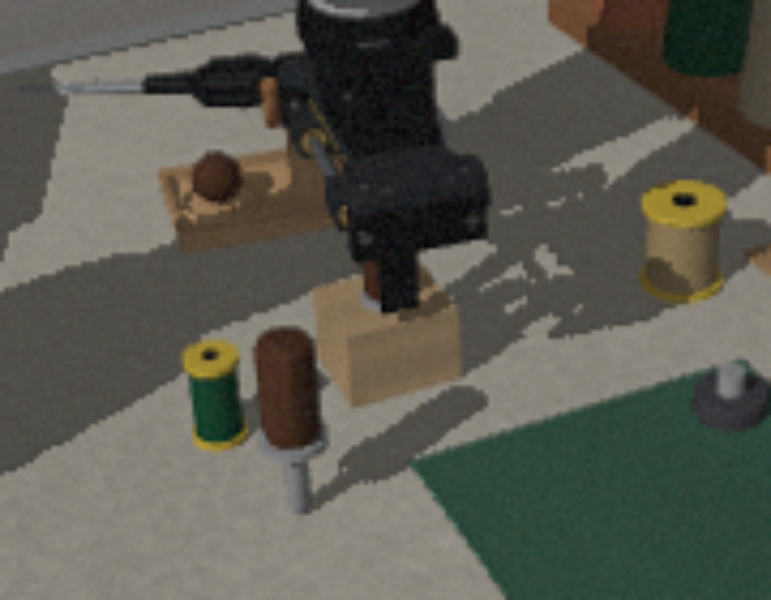

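The fingers straddle the rack punch, around crop (385,275). Closing the gripper, then lifting.

```bash
python3 -m inch '[[0,0,0,0,0,0],[0,0,0,0,0,0],[0,0,0,0,0,0],[0,0,0,0,0,0],[0,0,0,0,0,0]]' -1 25
python3 -m inch '[[0,0,0,0,0,0],[0,0,0,0,0,0],[0,0,-0.2,0,0,0],[0,0,-0.5,0,0,0],[0,0,-0.8,0,0,0]]'
python3 -m inch '[[0,0,-0.8,0,0,0],[0,0,-0.5,0,0,0],[0,0,0,0,0,0],[0,0,0,0,0,0]]'
python3 - <<'E'
from fit import *
s=read_state();print(s["ee_pos"],s["ft_force"],s["width"])
for n in("side","scene"):
    c=snap(n,"pics/%s2"%n)
c=load("side2");cv2.imwrite("pics/s2c.png",cv2.resize(c["img"][100:240,220:400,::-1],(771,600)))
c=snap("wrist","pics/w2");fit(c,"w2")
E
```

```text
time: 3.75
ee_pos: [0.4858, -0.0079, 0.0606]
eef_rot: [0.085, 0.996, 0.0, 0.0]
ft_force: [-0.2, 0.5, 2.0]
width: 0.0234
time: 4.38
ee_pos: [0.4851, -0.008, 0.1209]
eef_rot: [0.085, 0.996, -0.0, -0.001]
ft_force: [0.8, -0.1, -0.1]
width: 0.0232
time: 4.88
ee_pos: [0.4853, -0.0079, 0.1717]
eef_rot: [0.085, 0.996, -0.0, -0.0]
ft_force: [0.3, -1.1, -1.8]
width: 0.0234
[ 0.48526483 -0.00794301  0.17173517] [ 0.25713942 -1.0681741  -1.78210544] 0.023355566262403128
w2 racktop 4585 [ 0.4824 -0.0084  0.0496] [485.3  -8.9] [60.1 70.6] 86.2
w2 handle 1805 [0.53   0.2105 0.0928] [532.3 212.4] [15.2 63.9] 81.3
w2 plate 1605 [0.5974 0.1983 0.0491] [586.5 203.8] [45.3 72.6] 80.6
w2 trayall 18979 [0.5192 0.2084 0.0171] [532.9 212.8] [102.2 209.3] 80.3
```

View pics/s2c.png

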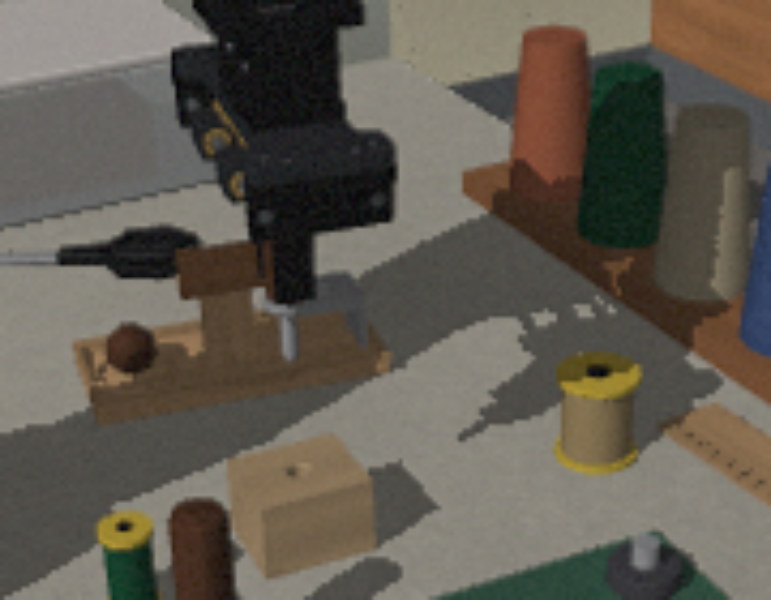

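View pics/w2.png

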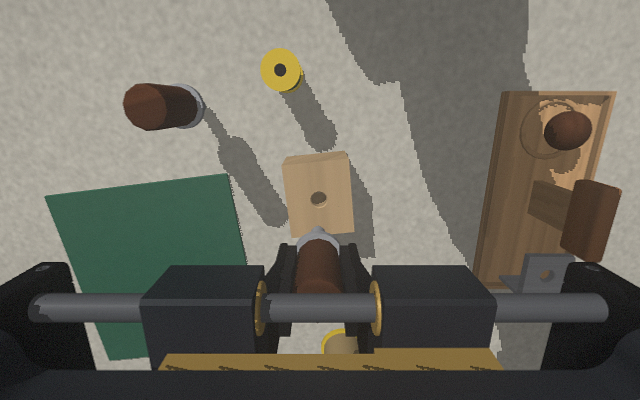

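Punch held at width 23.4 mm and upright in the jaws. The rack hole is at (318,198) and the eye hole at (545,275). I'll measure the eye relative to the rack hole in the same picture.

```bash
cat >> h.py <<'E'
def ray(c,u,v,z):
    K=np.array([[c["fx"],0,c["cx"]],[0,c["fy"],c["cy"]],[0,0,1]],float)
    q=cv2.undistortPoints(np.array([[[u,v]]],float),K,np.array([float(c["k1"]),0,0,0])).ravel()
    d=c["T"][:3,:3]@np.array([q[0],q[1],1]);o=c["T"][:3,3]
    return o+d*(z-o[2])/d[2]
E
python3 - <<'E'
from h import *
c=load("w2");im=c["img"][:,:,::-1]
a=cv2.resize(im[170:250,270:370],(500,400),interpolation=cv2.INTER_CUBIC)
b=cv2.resize(im[240:300,500:600],(500,300),interpolation=cv2.INTER_CUBIC)
cv2.imwrite("pics/holes.png",np.vstack([a,b]))
print(ray(c,318,198.5,.05),ray(c,545.5,275.5,.05))
E
```

```text
[ 0.48425019 -0.00914273  0.05      ] [0.60017224 0.19925337 0.05      ]
```

View pics/holes.png

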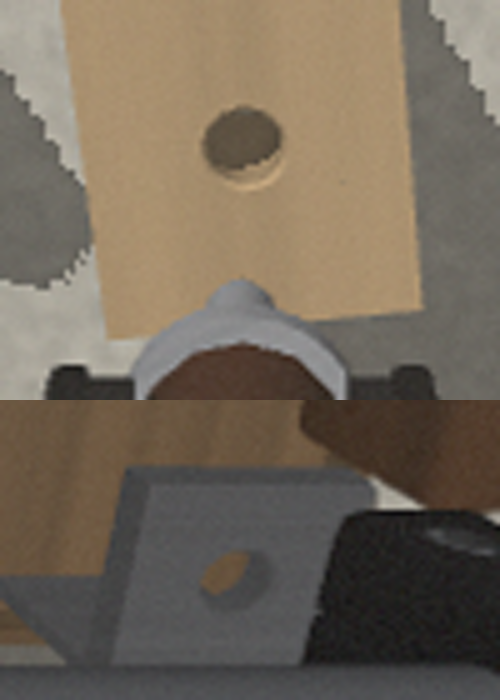

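```bash
python3 -m inch '[[-0.5,0.81,0,0,0,0],[-0.5,0.81,0,0,0,0],[-0.5,0.81,0,0,0,0],[-0.5,0.81,0,0,0,0]]'
python3 -m inch '[[-0.5,0.81,0,0,0,0],[-0.5,0.81,0,0,0,0],[-0.5,0.81,0,0,0,0],[0,0,0,0,0,0],[0,0,0,0,0,0]]'
python3 -m inch '[[0,0,0,0,0,0],[0,0,0,0,0,0]]'
python3 - <<'E'
from fit import *
s=read_state();print(s["ee_pos"],s["ft_force"],s["width"],R.from_quat(s["eef_rot"]).as_matrix().round(4).tolist())
c=snap("wrist","pics/w3");fit(c,"w3")
E
```

```text
time: 5.52
ee_pos: [0.587, 0.1072, 0.1717]
eef_rot: [0.085, 0.996, -0.0, -0.001]
ft_force: [0.4, 0.8, 0.1]
width: 0.0234
time: 6.15
ee_pos: [0.6617, 0.1915, 0.1716]
eef_rot: [0.085, 0.996, -0.0, -0.001]
ft_force: [-0.6, -0.3, -0.1]
width: 0.0237
time: 6.4
ee_pos: [0.662, 0.1912, 0.1729]
eef_rot: [0.085, 0.996, -0.0, 0.0]
ft_force: [0.3, 0.1, -0.3]
width: 0.0233
[0.66199048 0.19122442 0.17292673] [ 0.30585307  0.09619223 -0.27211438] 0.023287435930349373 [[-0.9855, 0.1697, 0.0005], [0.1697, 0.9855, -0.0002], [-0.0005, -0.0001, -1.0]]
w3 racktop 5595 [ 0.4942 -0.0067  0.0494] [492.3  -9.1] [63.3 56.4] 86.1
w3 handle 1652 [0.5396 0.2117 0.0942] [540.2 211.5] [13.9 49.7] 80.0
w3 plate 2704 [0.6032 0.2008 0.0497] [603.8 200.7] [44.1 47.5] 80.3
w3 trayall 15843 [0.5639 0.2074 0.0158] [564.9 207.3] [100.3 144.2] 80.3
```

View pics/w3.png

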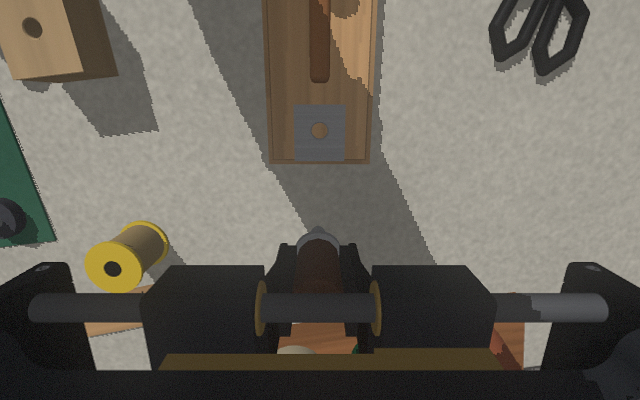

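Run:
```python
from h import *
c=load("w3");im=c["img"][:,:,::-1]
a=cv2.resize(im[90:170,270:370],(500,400),interpolation=cv2.INTER_CUBIC)
b=cv2.resize(im[220:260,270:370],(500,200),interpolation=cv2.INTER_CUBIC)
cv2.imwrite("pics/holes2.png",np.vstack([a,b]))
M=np.array([[-0.9855,.1697],[.1697,.9855]]) 
e=ray(c,319.2,130.5,.05)
print(e, M.T@(e[:2]-np.array([.66199,.19122])))
c2=load("w2");r=ray(c2,318.6,199.6,.05);print(r,M.T@(r[:2]-np.array([.48526,-.00794])))
# collar points in tool frame
for n,p in(("w2",[.48526,-.00794,.1717]),("w3",[.66199,.19122,.1729])):
    cc=load(n);W=cloud(cc);q=(W[215:262,295:345].reshape(-1,3)-p); q=np.c_[q[:,:2]@M,q[:,2]]
    g=(abs(q[:,0])<.03)&(abs(q[:,1])<.03);q=q[g]
    for z0,z1 in((-.05,-.012),(-.012,-.0)):
        m=(q[:,2]>z0)&(q[:,2]<z1);print(n,m.sum(),q[m].mean(0).round(4),q[m].min(0).round(4),q[m].max(0).round(4))
```

```text
[0.60186116 0.20121615 0.05      ] [ 0.06095332 -0.00035266]
[ 0.48537507 -0.00877782  0.05      ] [-0.00025558 -0.00080615]
w2 51 [ 0.0047 -0.0018 -0.0381] [ 0.0027 -0.0061 -0.0448] [ 0.0058  0.0026 -0.0329]
w2 528 [ 0.0104 -0.0015 -0.0063] [ 0.0002 -0.0141 -0.0116] [ 0.0147  0.0129 -0.    ]
w3 50 [ 0.0045 -0.0017 -0.038 ] [ 0.0024 -0.0061 -0.0462] [ 0.0055  0.0027 -0.0328]
w3 518 [ 0.0103 -0.0015 -0.0062] [ 0.0006 -0.0141 -0.0115] [ 0.0147  0.0128 -0.0001]
```

View pics/holes2.png

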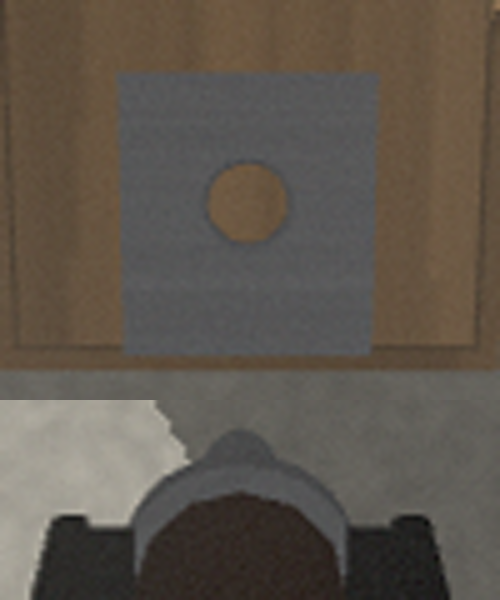

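Eye hole at (319.4,130.4) resolves to (0.602,0.201), agreeing with the fits. I'll move over it, lower the tip to just above the steel, and check.

```bash
python3 -m inch '[[0.5,0.015,0,0,0,0],[0.6,0,0,0,0,0],[0.42,0,0,0,0,0],[0,0,0,0,0,0]]'
python3 -m inch '[[0,0,0.5,0,0,0],[0,0,0.7,0,0,0],[0,0,0.42,0,0,0],[0,0,0,0,0,0],[0,0,0,0,0,0]]'
python3 - <<'E'
from fit import *
s=read_state();print(s["ee_pos"],s["ft_force"],s["width"])
c=snap("wrist","pics/w4");d=snap("side","pics/s4");f=snap("scene","pics/f4")
a=cv2.resize(c["img"][190:270,260:380,::-1],(600,400),interpolation=cv2.INTER_CUBIC)
cv2.imwrite("pics/w4c.png",a)
a=cv2.resize(d["img"][130:210,230:330,::-1],(500,400),interpolation=cv2.INTER_CUBIC)
b=cv2.resize(f["img"][180:240,370:450,::-1],(500,375),interpolation=cv2.INTER_CUBIC)
cv2.imwrite("pics/s4c.png",a);cv2.imwrite("pics/f4c.png",b)
E
```

```text
time: 6.95
ee_pos: [0.6016, 0.2032, 0.1732]
eef_rot: [0.084, 0.996, 0.0, 0.0]
ft_force: [0.9, -0.2, 0.3]
width: 0.0234
time: 7.58
ee_pos: [0.6028, 0.203, 0.1085]
eef_rot: [0.085, 0.996, 0.0, 0.001]
ft_force: [1.5, 0.1, 0.6]
width: 0.0233
[0.60284416 0.20297162 0.10845325] [1.47899025 0.08658337 0.62190337] 0.02330612624162131
```

View pics/w4c.png

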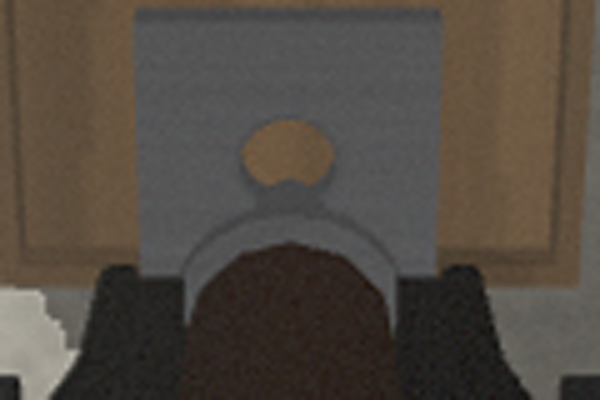

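View pics/s4c.png

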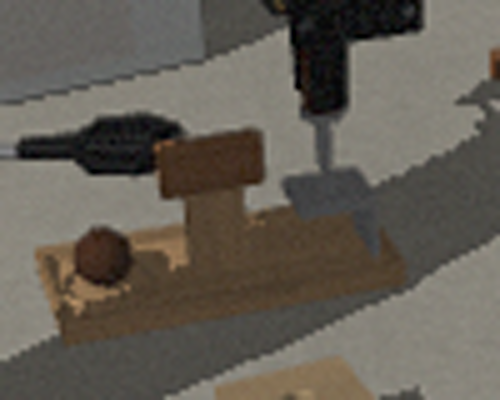

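View pics/f4c.png

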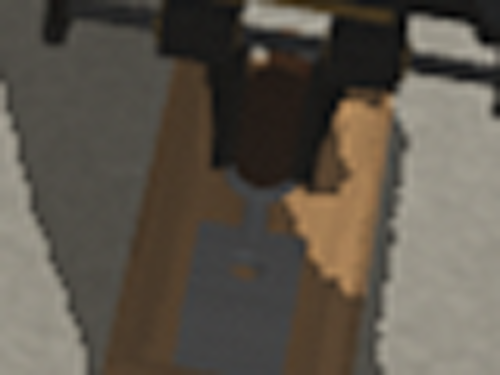

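Run:
```python
from h import *
c=load("w4")
p=np.array([0.60284,0.20297,.10845]);M=R.from_quat(read_state()["eef_rot"]).as_matrix()
for v in(213.6,222,):
    e=ray(c,260+288/5,v,.05); print(v,e,(M.T@(e-p)).round(4))
T=np.array(c["tool_from_camera"]);print(T.round(3))
# predicted hole outline top row if eye at tool (0.0005,-.0008)
for ex in(-.001,0.0005,.002):
    pts=[p+M@np.array([ex+.007*np.cos(t),-.0007+.007*np.sin(t),p[2]-.05]) for t in np.linspace(0,6.28,40)]
    q=proj(c,pts);print(ex,((q.min(0)-[260,190])*5).round(1),((q.max(0)-[260,190])*5).round(1))
# tip end circle
pts=[p+M@np.array([0.0005+.003*np.cos(t),-.0007+.003*np.sin(t),.047]) for t in np.linspace(0,6.28,40)]
q=proj(c,pts);print("tip",((q.min(0)-[260,190])*5).round(1),((q.max(0)-[260,190])*5).round(1))
```

```text
213.6 [0.59490602 0.20269185 0.05      ] [ 0.0079 -0.0017  0.0584]
222 [0.60127692 0.20160524 0.05      ] [ 0.0014 -0.0017  0.0584]
[[ 0.001 -0.952 -0.305  0.085]
 [ 1.     0.001  0.    -0.002]
 [ 0.    -0.305  0.952 -0.162]
 [ 0.     0.     0.     1.   ]]
-0.001 [246.6 130.1] [342.5 219.7]
0.0005 [246.5 120.3] [342.6 210.2]
0.002 [246.4 110.5] [342.8 200.7]
tip [273.2 175. ] [316.5 215.2]
```

The tip is aligned to within about 0.5 mm: in the crop, tip column 289 against hole column 288. Lowering in stages while watching the force.

```bash
python3 -m inch '[[0.01,0,0.1,0,0,0],[0,0,0.2,0,0,0],[0,0,0.2,0,0,0],[0,0,0,0,0,0]]'
python3 - <<'E'
from fit import *
d=snap("side","pics/s5");f=snap("scene","pics/f5")
a=cv2.resize(d["img"][130:210,230:330,::-1],(500,400),interpolation=cv2.INTER_CUBIC)
b=cv2.resize(f["img"][180:240,370:450,::-1],(500,375),interpolation=cv2.INTER_CUBIC)
cv2.imwrite("pics/sf5.png",np.hstack([a[:375],b])[:,:800])
E
```

```text
time: 8.22
ee_pos: [0.6012, 0.2027, 0.0866]
eef_rot: [0.085, 0.996, -0.0, -0.001]
ft_force: [0.1, -0.9, -0.4]
width: 0.0236
```

View pics/sf5.png

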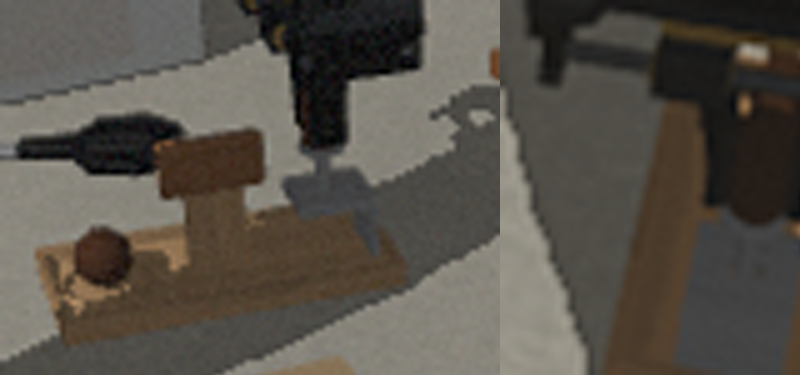

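Tip height is about 0.040, so it is inside the hole with no force. Continuing down.

```bash
python3 -m inch '[[0,0,0.2,0,0,0],[0,0,0.2,0,0,0],[0,0,0.15,0,0,0],[0,0,0.08,0,0,0],[0,0,0,0,0,0]]'
python3 -m inch '[[0,0,0,0,0,0],[0,0,0,0,0,0]]'
python3 - <<'E'
from fit import *
c=snap("wrist","pics/w6");d=snap("side","pics/s6")
a=cv2.resize(d["img"][130:210,230:330,::-1],(400,320),interpolation=cv2.INTER_CUBIC)
b=cv2.resize(c["img"][190:270,270:370,::-1],(400,320),interpolation=cv2.INTER_CUBIC)
cv2.imwrite("pics/sw6.png",np.hstack([a,b]))
E
```

```text
time: 8.95
ee_pos: [0.6017, 0.2029, 0.0623]
eef_rot: [0.085, 0.996, -0.0, -0.0]
ft_force: [0.5, -0.2, -0.6]
width: 0.0231
time: 9.2
ee_pos: [0.602, 0.203, 0.0628]
eef_rot: [0.085, 0.996, 0.0, 0.0]
ft_force: [-0.6, 0.4, -0.5]
width: 0.0229
```

View pics/sw6.png

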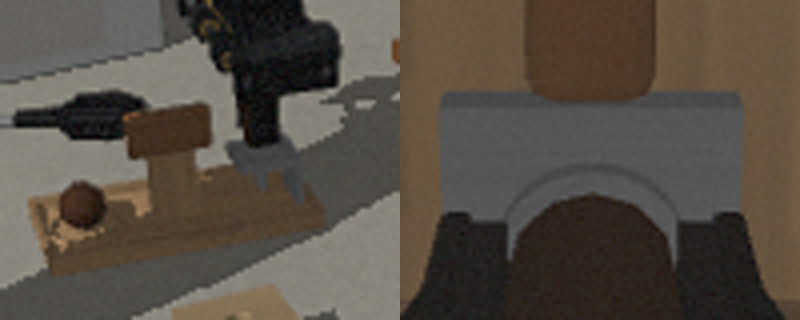

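The collar is just above the steel, with the shank visible below the plate. A small further lowering, then release and rise.

```bash
python3 -m inch '[[0,0,0.03,0,0,0],[0,0,0,0,0,0]]'
python3 -m inch '[[0,0,0,0,0,0],[0,0,0,0,0,0],[0,0,0,0,0,0],[0,0,0,0,0,0],[0,0,0,0,0,0]]' 0.2
python3 -m inch '[[0,0,-0.3,0,0,0],[0,0,-0.6,0,0,0],[0,0,-0.8,0,0,0],[0,0,-0.8,0,0,0],[0,0,-0.5,0,0,0]]'
python3 -m inch '[[0,0,0,0,0,0],[0,0,0,0,0,0],[0,0,0,0,0,0]]'
python3 - <<'E'
from fit import *
s=read_state();print(s["ee_pos"],s["width"])
c=snap("wrist","pics/w7");d=snap("side","pics/s7");fit(c,"w7");fit(d,"s7")
a=cv2.resize(d["img"][130:210,230:330,::-1],(400,320),interpolation=cv2.INTER_CUBIC)
b=cv2.resize(c["img"][0:320:,:,::-1],(400,320*400//640),interpolation=cv2.INTER_AREA);b=cv2.copyMakeBorder(b,0,320-b.shape[0],0,0,0)
cv2.imwrite("pics/sw7.png",np.hstack([a,b]))
for n,c in(("w",c),("s",d)):
    W=cloud(c).reshape(-1,3);m=(abs(W[:,0]-.602)<.03)&(abs(W[:,1]-.202)<.03)&(W[:,2]>.093)&(W[:,2]<.11);print(n,W[m].mean(0),m.sum(),np.ptp(W[m],0))
E
```

```text
time: 9.55
ee_pos: [0.6017, 0.2029, 0.0612]
eef_rot: [0.085, 0.996, -0.0, -0.0]
ft_force: [0.6, -0.1, 0.0]
width: 0.0231
time: 10.18
ee_pos: [0.6018, 0.203, 0.0614]
eef_rot: [0.085, 0.996, 0.0, 0.0]
ft_force: [-0.4, -0.3, -0.3]
width: 0.0518
time: 10.8
ee_pos: [0.6024, 0.2032, 0.1843]
eef_rot: [0.085, 0.996, 0.001, 0.001]
ft_force: [0.5, -0.3, 0.3]
width: 0.0523
time: 11.18
ee_pos: [0.6013, 0.2027, 0.1802]
eef_rot: [0.085, 0.996, -0.0, -0.001]
ft_force: [-0.1, -0.3, -0.4]
width: 0.0524
[0.60129584 0.20271455 0.18017447] 0.05240068142972419
w7 racktop 6034 [ 0.4841 -0.0068  0.0494] [485.2  -8.5] [63.2 70.7] 86.6
w7 handle 2353 [0.5527 0.2095 0.0955] [557.2 211.1] [ 23.6 111. ] 77.2
w7 plate 1415 [0.5982 0.2016 0.05  ] [604.1 200.7] [44.1 48.6] 80.2
w7 trayall 20095 [0.52   0.215  0.0141] [534.3 212.5] [100.4 206.4] 80.3
s7 racktop 426 [ 0.4847 -0.0107  0.0506] [486.   -6.6] [64.4 70.9] 85.0
s7 handle 150 [0.5533 0.2068 0.0938] [557.8 211.5] [ 24.1 111.4] 77.6
s7 plate 124 [0.601  0.1942 0.0508] [590.1 204.9] [50.  80.1] 79.1
s7 trayall 1468 [0.5334 0.206  0.02  ] [594.7 198.2] [114.2 340.9] 76.5
w [0.59973571 0.20145699 0.09906885] 669 [0.02260135 0.02326326 0.00874433]
s [0.60029778 0.19918282 0.09901593] 38 [0.02221332 0.02248134 0.00974678]
```

View pics/sw7.png

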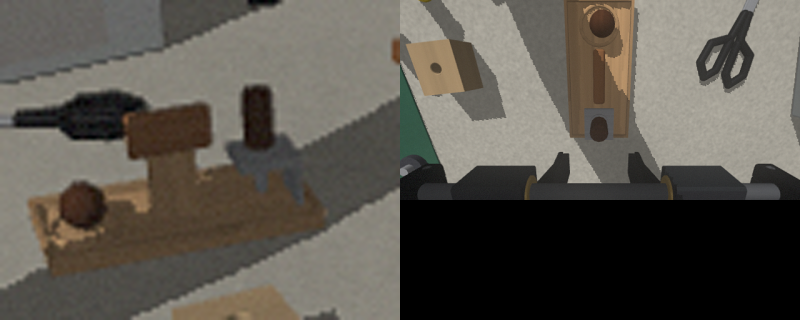

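The punch stands upright in the holder, its top at z≈0.100, and the ball is in its cup. Moving above the tray handle.

```bash
python3 -m inch '[[0.6,0,0,0,0,0],[0.6,0,0,0,0,0],[0.55,0,0,0,0,0],[0,0,0,0,0,0],[0,0,0,0,0,0]]'
python3 - <<'E'
from fit import *
s=read_state();p=np.array(s["ee_pos"]);M=R.from_quat(s["eef_rot"]).as_matrix();print(p,M.round(4).tolist())
c=snap("wrist","pics/w8")
W=cloud(c).reshape(-1,3);q=(W-p)@M
m=(abs(q[:,0])<.045)&(abs(q[:,1])<.03)&(W[:,2]>.091)&(W[:,2]<.1)
print(q[m].min(0),q[m].max(0),np.percentile(q[m],[3,97],axis=0),cv2.minAreaRect((q[m][:,:2]*1000).astype(np.float32)))
E
```

```text
time: 11.9
ee_pos: [0.5335, 0.2144, 0.1813]
eef_rot: [0.085, 0.996, -0.0, 0.0]
ft_force: [0.6, 0.7, 0.7]
width: 0.0521
[0.53346423 0.21435654 0.18128268] [[-0.9856, 0.1693, 0.0004], [0.1693, 0.9856, -0.0002], [-0.0004, -0.0001, -1.0]]
[-0.03059177 -0.00852672  0.08446717] [0.03217886 0.00546468 0.09027247] [[-0.02814838 -0.00785679  0.08554215]
 [ 0.03056536  0.00512559  0.08923653]] ((0.8070793151855469, -1.5314288139343262), (13.545012474060059, 62.752418518066406), 89.46745300292969)
```

View pics/w8.png

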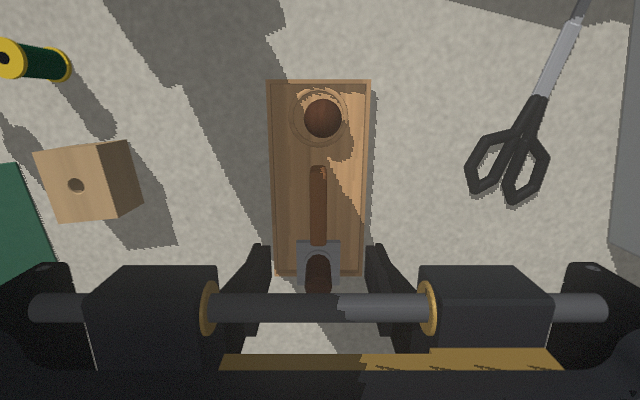

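The handle (318,205) lies centred under the jaws. Descending on it.

```bash
python3 -m inch '[[0.01,0,0.7,0,0,0],[0,0,0.8,0,0,0],[0,0,0.8,0,0,0],[0,0,0.5,0,0,0],[0,0,0.25,0,0,0]]'
python3 -m inch '[[0,0,0,0,0,0],[0,0,0,0,0,0]]'
python3 - <<'E'
from h import *
d=snap("side","pics/s9");c=snap("wrist","pics/w9");f=snap("scene","pics/f9")
a=cv2.resize(d["img"][110:210,220:345,::-1],(400,320),interpolation=cv2.INTER_CUBIC)
b=cv2.resize(f["img"][150:250,360:485,::-1],(400,320),interpolation=cv2.INTER_CUBIC)
cv2.imwrite("pics/sw9.png",np.hstack([a,b]))
E
```

```text
time: 12.58
ee_pos: [0.5325, 0.2142, 0.058]
eef_rot: [0.085, 0.996, -0.0, -0.001]
ft_force: [0.2, 0.0, -0.0]
width: 0.0523
time: 12.82
ee_pos: [0.5332, 0.215, 0.0603]
eef_rot: [0.085, 0.996, 0.0, 0.001]
ft_force: [0.5, 0.0, 0.0]
width: 0.0526
```

View pics/sw9.png

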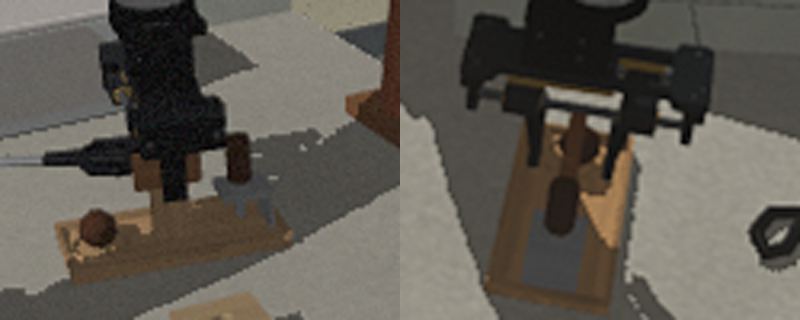

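View pics/w9.png

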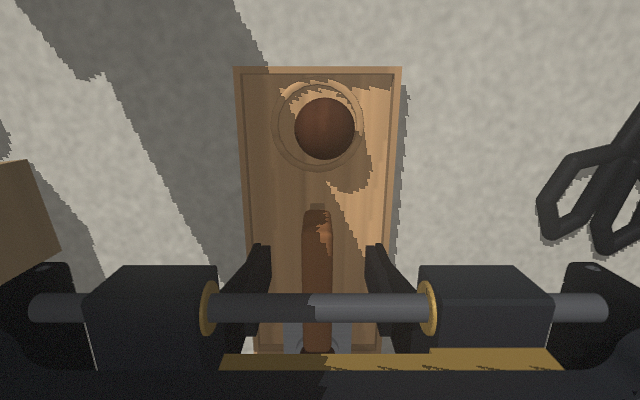

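The fingers straddle the handle. I'll close in two steps so the tray isn't jolted.

```bash
python3 -m inch '[[0,0,0,0,0,0],[0,0,0,0,0,0],[0,0,0,0,0,0],[0,0,0,0,0,0]]' -0.55 20
python3 -m inch '[[0,0,0,0,0,0],[0,0,0,0,0,0],[0,0,0,0,0,0],[0,0,0,0,0,0]]' -0.7
python3 -m inch '[[0,0,0,0,0,0],[0,0,0,0,0,0],[0,0,0,0,0,0]]' -1 20
python3 -m inch '[[0,0,0,0,0,0],[0,0,0,0,0,0],[0,0,0,0,0,0]]' -1 50
python3 -m inch '[[0,0,-0.05,0,0,0],[0,0,-0.1,0,0,0],[0,0,-0.1,0,0,0],[0,0,-0.1,0,0,0],[0,0,-0.05,0,0,0]]'
python3 -m inch '[[0,0,0,0,0,0],[0,0,0,0,0,0]]'
python3 - <<'E'
from h import *
s=read_state();print(s["ee_pos"],s["ft_force"],s["torque"],s["width"])
d=snap("side","pics/s10");c=snap("wrist","pics/w10")
a=cv2.resize(d["img"][110:210,220:345,::-1],(400,320),interpolation=cv2.INTER_CUBIC)
b=cv2.resize(c["img"][:,:,::-1],(400,250));b=cv2.copyMakeBorder(b,0,70,0,0,0)
cv2.imwrite("pics/sw10.png",np.hstack([a,b]))
E
```

```text
time: 13.48
ee_pos: [0.5324, 0.2148, 0.0594]
eef_rot: [0.085, 0.996, 0.0, 0.0]
ft_force: [0.0, -0.4, -0.5]
width: 0.0227
time: 13.98
ee_pos: [0.5324, 0.2148, 0.0594]
eef_rot: [0.085, 0.996, 0.0, 0.0]
ft_force: [-0.4, -0.1, 0.1]
width: 0.014
time: 14.35
ee_pos: [0.5324, 0.2148, 0.0594]
eef_rot: [0.085, 0.996, 0.0, 0.0]
ft_force: [0.3, 1.3, -0.4]
width: 0.0138
time: 14.72
ee_pos: [0.5324, 0.2149, 0.0593]
eef_rot: [0.085, 0.996, 0.0, 0.0]
ft_force: [0.3, 0.4, -0.1]
width: 0.0138
time: 15.35
ee_pos: [0.5326, 0.2149, 0.0758]
eef_rot: [0.085, 0.996, 0.0, 0.0]
ft_force: [0.3, 0.2, -3.5]
width: 0.0133
time: 15.6
ee_pos: [0.5323, 0.2147, 0.0752]
eef_rot: [0.085, 0.996, -0.0, -0.0]
ft_force: [-0.1, -0.0, -3.0]
width: 0.0137
[0.53233116 0.2147356  0.07520938] [-0.07562346 -0.01377373 -3.04974396] [ 0.09410657 -0.00344464 -0.01475972] 0.013684711084534722
```

View pics/sw10.png

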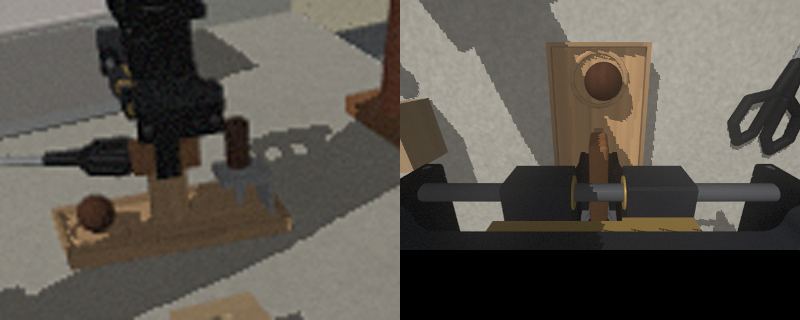

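Lifted level, with the ball in its cup and about 3 N of load. Rising gently.

```bash
python3 -m inch '[[0,0,-0.08,0,0,0],[0,0,-0.16,0,0,0],[0,0,-0.24,0,0,0],[0,0,-0.3,0,0,0],[0,0,-0.35,0,0,0]]'
python3 -m inch '[[0,0,-0.35,0,0,0],[0,0,-0.35,0,0,0],[0,0,-0.3,0,0,0],[0,0,-0.25,0,0,0],[0,0,-0.18,0,0,0]]'
python3 -m inch '[[0,0,-0.09,0,0,0],[0,0,-0.03,0,0,0],[0,0,0,0,0,0],[0,0,0,0,0,0]]'
python3 - <<'E'
from h import *
s=read_state();p=np.array(s["ee_pos"]);M=R.from_quat(s["eef_rot"]).as_matrix();print(p,s["joint_positions"],s["width"])
print("to mat",(M.T@(np.array([.562,-.204,p[2]])-p)/.04).round(3))
d=snap("side","pics/s11");c=snap("wrist","pics/w11");snap("scene","pics/f11")
a=cv2.resize(d["img"][60:210,220:345,::-1],(400,480),interpolation=cv2.INTER_CUBIC)
b=cv2.resize(c["img"][:,:,::-1],(400,250));b=cv2.copyMakeBorder(b,0,230,0,0,0)
cv2.imwrite("pics/sw11.png",np.hstack([a,b]))
E
```

```text
time: 16.32
ee_pos: [0.5325, 0.2149, 0.1217]
eef_rot: [0.085, 0.996, 0.0, 0.0]
ft_force: [0.6, 0.6, -2.9]
width: 0.0136
time: 16.95
ee_pos: [0.5324, 0.2148, 0.1783]
eef_rot: [0.085, 0.996, 0.0, 0.0]
ft_force: [0.6, 0.5, -3.6]
width: 0.0135
time: 17.45
ee_pos: [0.5323, 0.2147, 0.1822]
eef_rot: [0.085, 0.996, -0.0, -0.0]
ft_force: [-0.3, 0.1, -4.2]
width: 0.0136
[0.53227203 0.21474784 0.18223178] [-0.26759089  0.25748122 -0.23001201  1.64552796  0.06124184  1.24610956
  0.89132544] 0.013633333447102299
to mat [-2.5000e+00 -1.0193e+01  1.0000e-03]
```

View pics/sw11.png

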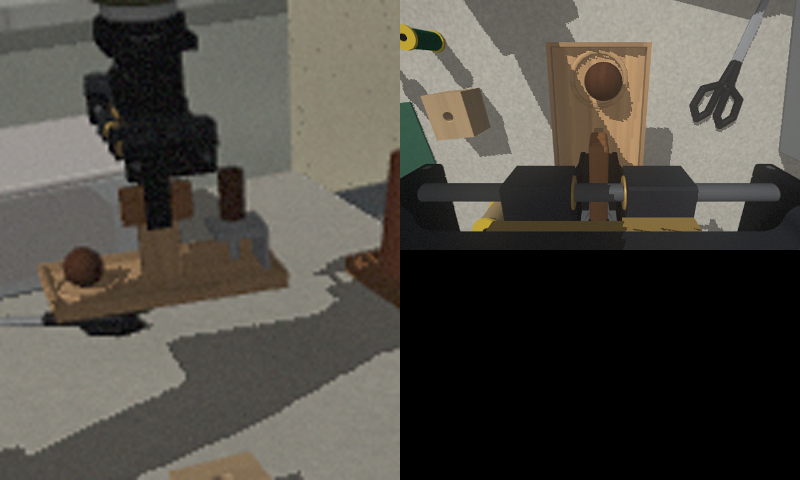

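View pics/f11.png

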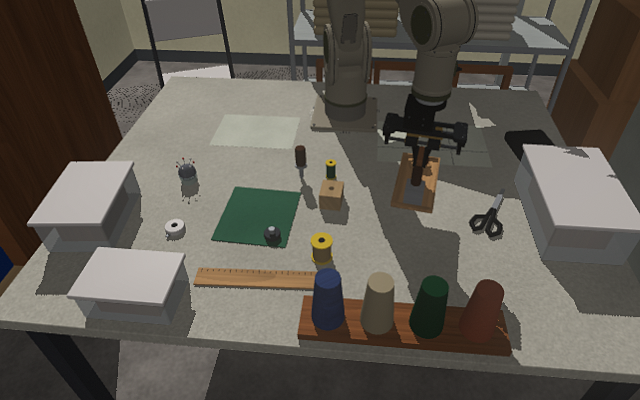

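Tray is level, with ball and punch in place. Everything on the path is below the tray's underside (about 0.12 m). Carrying it with gentle ramps.

```bash
python3 -m inch '[[-0.03,-0.12,0,0,0,0],[-0.06,-0.24,0,0,0,0],[-0.09,-0.36,0,0,0,0],[-0.12,-0.48,0,0,0,0],[-0.15,-0.6,0,0,0,0]]'
python3 -m inch '[[-0.15,-0.6,0,0,0,0],[-0.15,-0.6,0,0,0,0],[-0.15,-0.6,0,0,0,0],[-0.15,-0.6,0,0,0,0]]'
python3 -m inch '[[-0.15,-0.6,0,0,0,0],[-0.15,-0.6,0,0,0,0],[-0.15,-0.6,0,0,0,0],[-0.15,-0.6,0,0,0,0]]'
python3 -m inch '[[-0.15,-0.6,0,0,0,0],[-0.15,-0.6,0,0,0,0],[-0.15,-0.6,0,0,0,0],[-0.15,-0.6,0,0,0,0]]'
python3 -m inch '[[-0.12,-0.48,0,0,0,0],[-0.09,-0.36,0,0,0,0],[-0.06,-0.24,0,0,0,0],[-0.03,-0.12,0,0,0,0],[0,0,0,0,0,0]]'
python3 -m inch '[[0,0,0,0,0,0],[0,0,0,0,0,0],[0,0,0,0,0,0],[0,0,0,0,0,0]]'
python3 - <<'E'
from h import *
s=read_state();p=np.array(s["ee_pos"]);M=R.from_quat(s["eef_rot"]).as_matrix();print(s["time"],p,M[:,2],s["width"],s["ft_force"])
d=snap("side","pics/s12");c=snap("wrist","pics/w12");f=snap("scene","pics/f12")
a=cv2.resize(d["img"][100:350,200:480,::-1],(400,357),interpolation=cv2.INTER_CUBIC)
b=cv2.resize(c["img"][:,:,::-1],(400,250));b=cv2.copyMakeBorder(b,0,107,0,0,0)
cv2.imwrite("pics/sw12.png",np.hstack([a,b]))
for n,c in(("w",c),("s",d),("f",f)):
    W=cloud(c).reshape(-1,3);I=c["img"].reshape(-1,3).astype(float)
    # tray rim + floor plane tilt
    q=(W-p)@M
    m=(abs(q[:,0])<.115)&(abs(q[:,1])<.06)&(W[:,2]>.115)&(W[:,2]<.15)
    P=q[m];print(n,m.sum(),cv2.minAreaRect((P[:,:2]*1000).astype(np.float32)))
    fl=P[(abs(P[:,1])<.045)&(abs(P[:,0])<.1)&(abs(P[:,1])>.02)]
    if len(fl)>100:
        z=np.median(fl[:,2]);fl=fl[abs(fl[:,2]-z)<.004];A=np.c_[fl[:,:2],np.ones(len(fl))];print("slopes",np.linalg.lstsq(A,fl[:,2],rcond=None)[0],len(fl))
    g=(I[:,1]>I[:,0]*1.6)&(I[:,1]>I[:,2]*1.1)&(abs(W[:,2]-.003)<.008)&(W[:,1]<-.08)&(W[:,1]>-.35)&(W[:,0]>.4)&(W[:,0]<.7)
    if g.sum()>50: print(n,"mat",cv2.minAreaRect((W[g][:,:2]*1000).astype(np.float32)))
    bl=(np.hypot(q[:,0]-.07,q[:,1])<.03)&(W[:,2]>.137)&(W[:,2]<.175); 
    if bl.sum()>10: print(n,"ball top",q[bl].mean(0),bl.sum())
    pu=(np.hypot(q[:,0]+.07,q[:,1])<.03)&(W[:,2]>.212)&(W[:,2]<.24)
    if pu.sum()>5: print(n,"punch top",q[pu].mean(0),W[pu][:,2].max())
E
```

```text
time: 18.23
ee_pos: [0.5381, 0.1391, 0.1826]
eef_rot: [0.085, 0.996, -0.0, 0.0]
ft_force: [-0.1, 0.1, -4.5]
width: 0.0136
time: 18.73
ee_pos: [0.5453, 0.0398, 0.1827]
eef_rot: [0.085, 0.996, -0.0, 0.0]
ft_force: [0.7, -0.3, -3.5]
width: 0.0139
time: 19.23
ee_pos: [0.5525, -0.0588, 0.1827]
eef_rot: [0.085, 0.996, -0.0, 0.0]
ft_force: [-0.8, 0.1, -3.4]
width: 0.0139
time: 19.73
ee_pos: [0.5597, -0.1575, 0.1827]
eef_rot: [0.085, 0.996, -0.0, 0.0]
ft_force: [0.5, -0.2, -4.2]
width: 0.0139
time: 20.35
ee_pos: [0.5641, -0.2044, 0.1825]
eef_rot: [0.085, 0.996, 0.0, 0.0]
ft_force: [-0.5, -0.0, -4.2]
width: 0.0138
time: 20.85
ee_pos: [0.5641, -0.2044, 0.1826]
eef_rot: [0.085, 0.996, 0.0, 0.0]
ft_force: [-0.2, 0.5, -4.0]
width: 0.0139
20.85 [ 0.56409582 -0.20443183  0.1825947 ] [ 1.30262486e-04  4.83673269e-05 -9.99999990e-01] 0.01386433796852087 [-0.21638442  0.47662232 -4.0102016 ]
w 25594 ((35.83399963378906, -1.758148193359375), (100.53044891357422, 136.69515991210938), 89.98509216308594)
slopes [-0.00388655 -0.00117048  0.05170584] 13146
w ball top [ 0.06717446 -0.00849662  0.02122795] 2944
s 2593 ((-1.2352294921875, 0.9603538513183594), (105.38985443115234, 211.69166564941406), 89.52899932861328)
slopes [-0.00383939  0.00089257  0.04977479] 624
s mat ((559.1343994140625, -205.20297241210938), (196.97274780273438, 217.56747436523438), 87.52711486816406)
s ball top [ 0.06945226 -0.01483878  0.02660662] 248
f 1520 ((-0.7870025634765625, 1.5538482666015625), (215.9873504638672, 102.45381164550781), 0.6014657616615295)
slopes [-0.00315852  0.00406719  0.05044707] 490
f mat ((562.9969482421875, -202.89559936523438), (198.1361083984375, 219.42832946777344), 87.65056610107422)
f ball top [0.06070867 0.00273984 0.02691894] 101
f punch top [-0.07434335  0.00305342 -0.03827807] 0.22716388108236862
```

View pics/sw12.png

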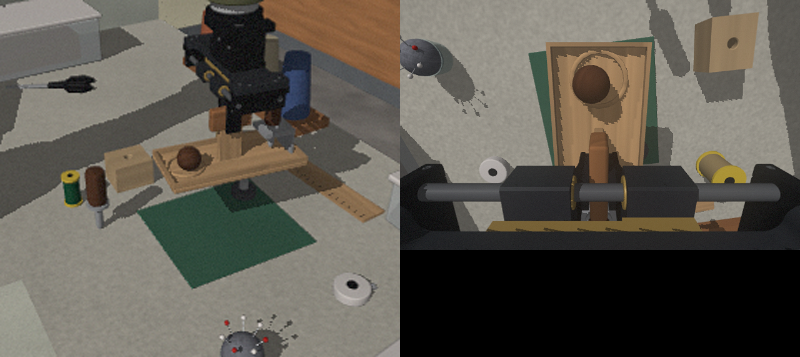

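View pics/f12.png

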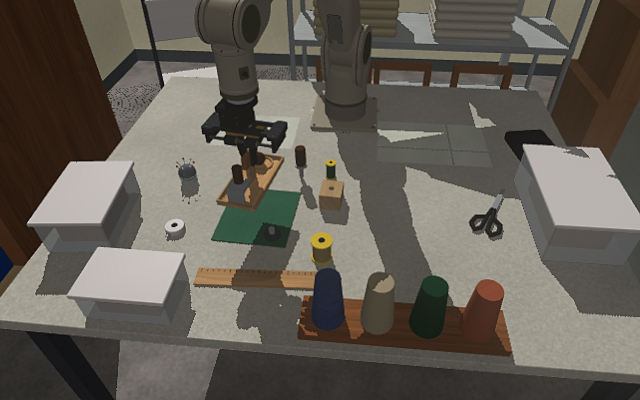

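Tray is level (slopes under 0.4°), over the mat's centre, and the ball and punch are in place. I'll let it settle a moment, recheck, and hand in.

```bash
python3 -m inch '[[0,0,0,0,0,0],[0,0,0,0,0,0],[0,0,0,0,0,0],[0,0,0,0,0,0],[0,0,0,0,0,0]]'
python3 - <<'E'
from h import *
s=read_state();p=np.array(s["ee_pos"]);M=R.from_quat(s["eef_rot"]).as_matrix()
c=snap("wrist","pics/w13");W=cloud(c).reshape(-1,3);q=(W-p)@M
bl=(np.hypot(q[:,0]-.07,q[:,1])<.03)&(W[:,2]>.137)&(W[:,2]<.175);print(p,np.abs(s["joint_vel"]).max(),q[bl].mean(0))
close_job()
E
```

```text
time: 21.62
ee_pos: [0.5641, -0.2045, 0.1826]
eef_rot: [0.085, 0.996, 0.0, 0.0]
ft_force: [0.2, 0.1, -3.0]
width: 0.0133
[ 0.56408513 -0.20452271  0.18256797] 0.0018320680205895564 [ 0.06720124 -0.00848251  0.02120071]
the job is handed in; nothing more can be done
```

I moved the smaller punch from the rack into the tray's tool holder and let go of it. Then I lifted the tray by its handle, carried it over the mat, and handed in at about 21.7 s with the arm still holding it. The hand-in gave no verdict.

**Last checks:**
- **Position:** the handle was at (0.564, -0.204). That is within 5 mm of the mat's centre, which the cameras put at (0.559–0.563, -0.203 to -0.205). The underside was about 120 mm above the mat.
- **Level and still:** the tray's slope was under 0.4° and the arm's joints were nearly still (at most 0.002 rad/s).
- **Ball:** it sat still against one side of its cup. I put it roughly 7 mm off the middle, against the 22 mm allowed. The side view read it further off (15 mm), but that camera sees only its near face.
- **Punch:** it stood upright in the holder. Its top was about 51 mm above the steel after release, so the collar was home. After the carry the scene camera read the top about 3 mm higher than expected. I took that as measuring noise.
- **Other objects:** I saw nothing else moved in the last pictures, but I did not measure each one.

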